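# Slide a bisque platter under the decorating bridge

### The job

Slide the brown footed platter lengthwise under the low wooden decorating bridge, in from the side where it lies, until it sits centred below the plank (to about a centimetre, both between the legs and in how far its ends stick out) and square to the bridge. Only push it with the fingers, flat on its foot: never lift, carry or tip it. Do not move the bridge, the wooden rib lying on it or the other pottery things, and leave the platter at rest.

Things in the scene. Friction and masses are not known exactly. Their poses are not given: they have to be found in the camera images.
- platter: Loose red-brown clay platter, 0.3-0.6 kg, 160 (x) x 110 (y) x 24 mm, on a centred foot 90 x 64 mm, 10 mm high; the straight rim edge, 10-24 mm above the table, overhangs it: pressing the rim tips it. Origin: centre of underside. x along its length; ends alike. Starts 160-200 mm from the bridge centre on its +x or -x side, up to 35 mm off its centre line, up to 0.35 rad askew.
- bridge: Loose low bridge, 1.8 kg: wooden plank 50 (x) x 215 (y) mm, underside 31 mm, top 49 mm above the table, on two dark steel end legs, each 90 (x) x 22 (y) mm, 171 mm apart. Origin: on the table under the plank's centre. x is the way through (roughly world y), y along the plank. Platter home: origins coincide, x axes parallel either way round, ends 55 mm out beyond the plank each side.
- rib: Dark wooden scraper, a loose flat 85 x 32 x 6 mm piece lying on the plank of the bridge, to be left there. Origin: centre of its underside.
- bowl: Small white loose bowl, 84 mm across, 42 mm high, standing beyond the bridge on the side away from the platter, 160 to 200 mm from the bridge's centre. Bystander. Origin: centre of its underside.
- glaze: Grey-brown jar, 66 mm across, 85 mm high, at the left. Bystander. Origin: centre of its underside.
- mug: Pale mug, 80 mm across plus a handle (35 mm), 85 mm high, at the right. Bystander. Origin: centre of its underside.
- brush: Brush 170 mm long lying at the right. Bystander. Origin: on its length, at the table.
- stamp: Turned wooden stamp, 36 mm across, 55 mm high, at the left. Bystander. Origin: centre of its underside.
Mind the look-alikes: they are no part of the job. There is more than one size of the platter; the job needs the largest.

How it is judged:
By the outcome, as a careful person would: the job done as asked, in the order asked, and still so for the second after the job is handed in, with the robot touching nothing.
It also fails if it takes over 72 s, if anything falls off the work surface, if the arm or the gripper's body presses on something with over 40 N, if the wrist force passes 120 N, or if a joint passes its speed limit or range.

### The arm

A 7-joint arm with a two-finger parallel gripper is mounted at the origin on the work surface. World frame = base frame: x ahead of the robot, y to its left, z up, the work surface at z = 0. Lengths are in m, angles in rad, forces in N, time in s.
With the tool pointing down it reaches from about 0.35 to 0.9 m from the base axis. Payload 19.9 kg.
Tool frame: the origin (TCP) lies midway between the tips of the shut fingers; the grasp point (between the pads) lies 19 mm behind it; y points along the fingers, z is the direction in which the jaws open and shut, and the axes are right-handed (so a half turn about y gives the same grasp; the last joint's range is limited). The gripper opens to 85 mm and grips with 20 to 120 N. Pads are 22 mm wide; open, the fingers measure 114 mm over their backs; the gripper's body (76 mm by 85 mm) begins 54 mm behind the grasp point. The pads swing forward as they close: fully open they stand 13 mm farther back than shut.
Start: joints at [-0.042, 0.417, -0.01, 1.614, 0.005, 1.111, -0.053], TCP at [0.625, 0, 0.231] pointing down, gripper open.
Joint ranges: [-2.81, 2.81], [-0.39, 2.02], [-1.27, 1.25], [0.06, 2.57], [-1.19, 4.33], [0.19, 2], [-2.82, 2.82]. Speed limits (rad/s): [1.89, 1.89, 2.39, 2.39, 3.01, 3.01, 3.01].

### API

Orientations are given as a unit quaternion [w, x, y, z].
In Python, from workcell import robot gives the robot as it stands. The module is installed in compiled form; this text tells all that it offers.
- The arm moves only by the tool apply_moves, never from a script. Its argument "deltas" is a list that holds one entry, the list of rows, each a list of 5 numbers: the shift along the world's x, y, z scaled (see below), then the turn about the world's z scaled (see below), then the closure in counts, from 0 (fully open) to 255 (shut). In form: [[[tx, ty, tz, yaw, grip], ...]]. A call has exactly 5 rows; each row is the pose to reach, as a shift and turn from the pose commanded when the call began; what a row does not reach only later rows make up. The controller multiplies each number of a shift by 8 cm and each number of a turn by 90 degrees. A row lasts 1/12 s, in which the tool goes at most 41.7 mm and 7.16 degrees, less where a joint would pass 70% of its speed; a pose out of reach is approached as far as the arm can. A call with a number of a shift or a turn outside -1 to 1 is refused whole. A call with a gripper value outside its range is refused whole. The fingers move at their own pace and stop on an object; the grip force is fixed at half the most. Time passes only in rows, so rows that repeat a pose let the fingers close, or fill a call up. It gives the time, the measured TCP pose, the force and the opening at its end, in the units of the state.
- robot.observe(): the state, without advancing time (a new reading comes with each control period).
- robot.read_camera(name): name is "scene" or "side" or "wrist"; returns a dict with "frame" (400x640x3 uint8, blue, green, red), "K" (3x3 intrinsics, pixels), "rvec" (rotation vector, rad) and "tvec" (3), from world to camera coordinates, as OpenCV has them. Camera axes: x right, y down, z forward; pixel columns grow to the right and rows downward; lengths in m; the calibration is good to about 2 mm. A picture is of the moment at which its call begins. There is no depth.
- robot.hand_in(): hands the job in, once; it reports no verdict.
The state is a dict: "time": time; "qpos": joint angles; "dq": joint speeds; "joint_efforts": joint torques, N m; "tcp_pos": TCP position; "tcp_rot": TCP orientation; "ft_force": force on the tool from outside, world axes, zero at the start; "ft_torque": the same for the moment, N m; "opening": opening from 0.0 (shut) to 1.0 (fully open).
Only numpy, scipy, OpenCV 4.12 (cv2) and the standard library are available. Lean on these libraries where they do the work, as an engineer would, in place of code of your own. Each camera call takes 0.05 s, during which the arm holds its last target.

## Working session

There is one attempt and no reset: what is moved stays moved. The work goes in short steps, Python scripts to look and compute and a tool call to move; the robot and the scene stay as the last step left them, time stands still between calls to the robot, and variables do not carry over. Pictures are saved under pics/ and viewed, and the job is handed in when it is done.

Besides the shell and the picture viewer there is one more tool, called as a command line: name --argument value ..., lists and objects as JSON in quotes. apply_moves: Moves the arm, as the interface text tells. Its arguments: {"type":"object","properties":{"deltas":{"type":"array"}},"required":["deltas"]}

```bash
mkdir -p pics; python3 - <<'E'
from workcell import robot
import cv2
s=robot.observe();print({k:s[k] for k in('time','tcp_pos','tcp_rot','ft_force','opening')})
for n in('scene','side','wrist'):
    c=robot.read_camera(n);cv2.imwrite(f'pics/{n}0.png',c['frame']);print(n,c['K'].tolist(),c['rvec'],c['tvec'])
E
```

```text
{'time': 0.0, 'tcp_pos': array([6.24669472e-01, 9.40725507e-07, 2.30669261e-01]), 'tcp_rot': array([-0.49968219,  0.50030039, -0.50028104,  0.49973604]), 'ft_force': array([ 0.37386235, -0.64392275, -0.19556332]), 'opening': 1.0015920652931243}
scene [[431.08031580457407, 0.0, 317.28693690447056], [0.0, 431.08031580457407, 197.36557408762684], [0.0, 0.0, 1.0]] [ 0.65779042  2.59772168 -1.19777116] [ 0.42668788 -0.10335789  1.70325799]
side [[403.84962541372846, 0.0, 320.41379177617574], [0.0, 403.84962541372846, 204.71842726012568], [0.0, 0.0, 1.0]] [ 2.29267552 -0.69000025  0.25512301] [-0.39100464  0.22886456  0.99835108]
wrist [[280.9051274984621, 0.0, 318.17593077368014], [0.0, 280.9051274984621, 197.73241908747008], [0.0, 0.0, 1.0]] [-2.82940605e+00 -1.49897780e-03  1.86582142e-03] [-0.62408543 -0.04050369  0.37995431]
```

View pics/scene0.png

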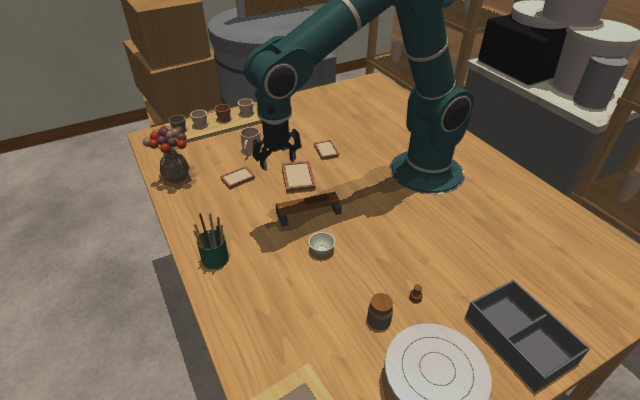

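View pics/side0.png

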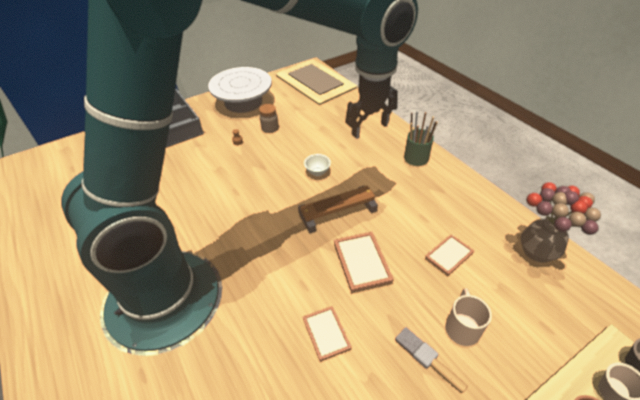

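View pics/wrist0.png

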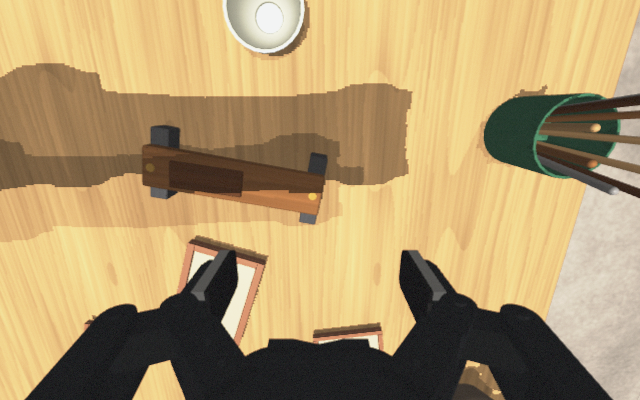

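The large platter is the middle tile: about (362,262) in side and (298,176) in scene. The bridge is at about (340,205) in side. It also shows in wrist, with plank ends at x≈143 and 323. The platter lies on the -y side. Next I'll get enlarged views to pick and mask from.

```bash
cat > h.py <<'E'
import numpy as np,cv2
from workcell import robot
def cam(n):
    c=robot.read_camera(n);R=cv2.Rodrigues(np.array(c['rvec'],float))[0];return c['frame'],np.array(c['K']),R,np.array(c['tvec'],float).ravel()
def ray(C,p):
    _,K,R,t=C;d=R.T@np.linalg.inv(K)@np.array([p[0],p[1],1.]);return -R.T@t,d
def plane(C,p,z):
    o,d=ray(C,p);return o+d*(z-o[2])/d[2]
def proj(C,P):
    _,K,R,t=C;q=(R@np.array(P,float)+t);q=K@q;return q[:2]/q[2]
def tri(C1,p1,C2,p2):
    o1,d1=ray(C1,p1);o2,d2=ray(C2,p2)
    s=np.linalg.lstsq(np.c_[d1,-d2],o2-o1,rcond=None)[0]
    a=o1+s[0]*d1;b=o2+s[1]*d2;return (a+b)/2,np.linalg.norm(a-b)
def topmask(C,near,lo=150):
    "cream top region(blob) containing/nearest pixel near -> contour"
    f=C[0];hsv=cv2.cvtColor(f,cv2.COLOR_BGR2HSV)
    m=((hsv[...,1]<75)&(hsv[...,2]>lo)).astype(np.uint8)
    n,l,st,ce=cv2.connectedComponentsWithStats(m)
    best=min([i for i in range(1,n) if st[i,4]>80],key=lambda i:np.hypot(*(ce[i]-near)))
    cs,_=cv2.findContours((l==best).astype(np.uint8),cv2.RETR_EXTERNAL,cv2.CHAIN_APPROX_NONE)
    return max(cs,key=cv2.contourArea)[:,0,:].astype(float),st[best,4]
def rect(C,cont,z):
    P=np.array([plane(C,p,z)[:2] for p in cont])
    r=cv2.minAreaRect((P*1000).astype(np.float32));b=cv2.boxPoints(r)
    # long-axis
    e=[b[1]-b[0],b[2]-b[1]];e=max(e,key=np.linalg.norm)
    a=np.degrees(np.arctan2(e[1],e[0]))%180
    return np.array(r[0]),sorted(r[1]),a
E
python3 - <<'E'
from h import *
for n,near,o in(('side',(362,262),(290,140)),('scene',(298,176),(220,100))):
    C=cam(n);c,a=topmask(C,near);print(n,a,rect(C,c,.022))
    x,y=o;w,hh=(200,150) if n=='side' else (160,120)
    cv2.imwrite(f'pics/{n}1.png',cv2.resize(C[0][y:y+hh,x:x+w],(800,600),interpolation=cv2.INTER_CUBIC))
C=cam('wrist');cv2.imwrite('pics/wrist1.png',cv2.resize(C[0][60:240,120:360],(800,600),interpolation=cv2.INTER_CUBIC))
E
```

```text
side 1468 (array([ 469.47384644, -192.80085754]), [87.37810516357422, 136.59327697753906], np.float32(71.30841))
scene 372 (array([ 463.80081177, -198.16082764]), [83.38642120361328, 125.95311737060547], np.float32(71.6282))
```

View pics/side1.png

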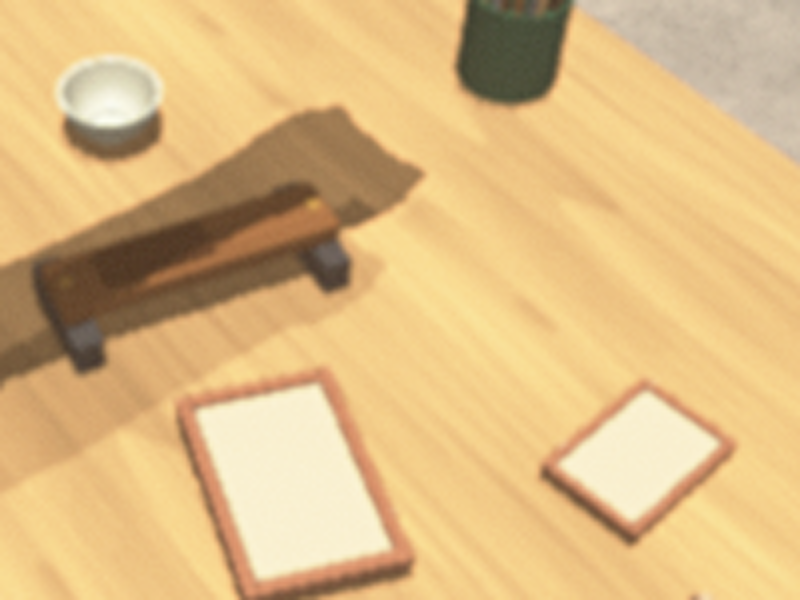

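View pics/scene1.png

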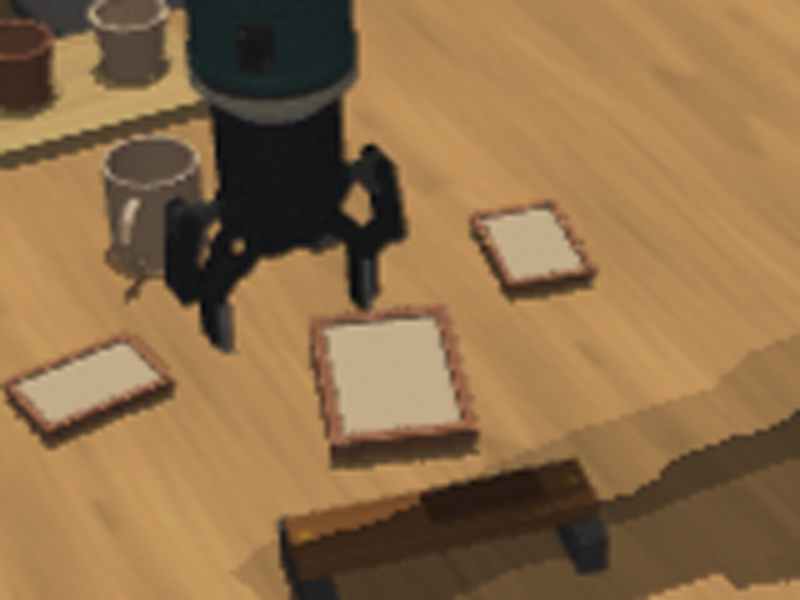

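View pics/wrist1.png

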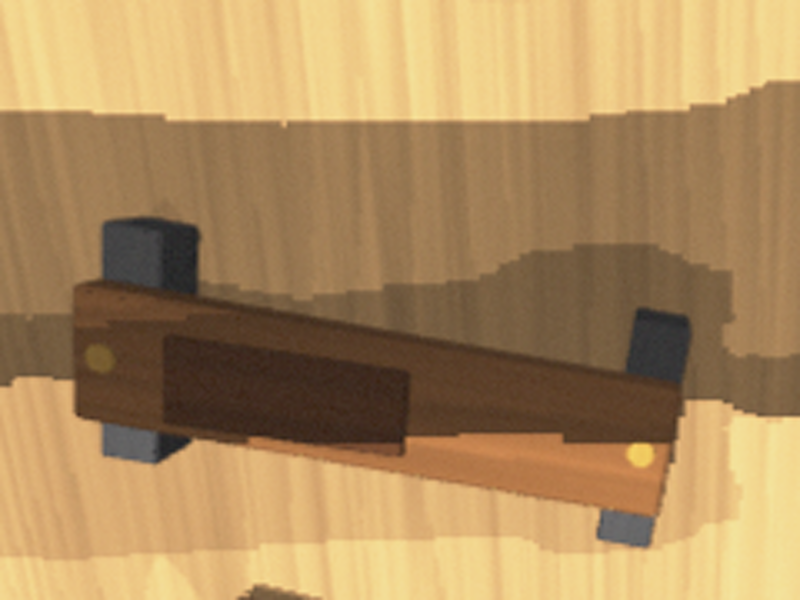

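```bash
python3 - <<'E'
from h import *
W=cam('wrist');S=cam('side');C=cam('scene')
w=[(75,285),(683,383),(660,515),(77,418)]
s=[(37,268),(300,183),(340,237),(75,325)]
P=[plane(W,(120+x*.3,60+y*.3),.049) for x,y in w];P=np.array(P)
Q=np.array([plane(S,(290+x*.25,140+y*.25),.049) for x,y in s])
print(P.round(4));print(Q.round(4));print(P.mean(0),Q.mean(0))
for a,b in zip(w,s):print(tri(W,(120+a[0]*.3,60+a[1]*.3),S,(290+b[0]*.25,140+b[1]*.25)))
for X in(P,Q):
  for i,j in((0,1),(3,2),(0,3),(1,2)):
    e=X[j]-X[i];print(np.linalg.norm(e).round(4),np.degrees(np.arctan2(e[1],e[0])).round(2))
# platter outer corners side / scene
ps=[(180,402),(327,370),(410,553),(248,595)]
# scene order same: world corners; 
pc=[(478,432),(332,447),(312,318),(445,308)]
for a,b in zip(ps,pc):
  A=(290+a[0]*.25,140+a[1]*.25);B=(220+b[0]*.2,100+b[1]*.2)
  print('pl',plane(S,A,.024).round(4),plane(C,B,.024).round(4),tri(S,A,C,B))
# other platters
for near in((448,255),(325,333)):
  c,a=topmask(S,near);print(rect(S,c,.02))
for near,z in(((470,315),0.08),((317,160),.042)):
  print(plane(S,near,z))
E
```

```text
[[ 0.4232  0.0366  0.049 ]
 [ 0.6324  0.0023  0.049 ]
 [ 0.6243 -0.0478  0.049 ]
 [ 0.4148 -0.0107  0.049 ]]
[[ 0.418   0.0325  0.049 ]
 [ 0.6235 -0.0021  0.049 ]
 [ 0.6131 -0.0624  0.049 ]
 [ 0.412  -0.0277  0.049 ]]
[ 0.52368148 -0.00490235  0.049     ] [ 0.51666912 -0.0149297   0.049     ]
(array([0.42017551, 0.03616197, 0.04442216]), np.float64(0.00039738180254173384))
(array([0.63050744, 0.00218333, 0.04226712]), np.float64(0.004959931797309197))
(array([ 0.62347619, -0.05269197,  0.03511953]), np.float64(0.0018998018019859755))
(array([ 0.41309913, -0.01636058,  0.03995785]), np.float64(0.009892626882426318))
0.212 -9.3
0.2127 -10.04
0.0481 -99.99
0.0508 -99.2
0.2084 -9.57
0.2041 -9.8
0.0605 -95.77
0.0612 -99.8
pl [ 0.4449 -0.1061  0.024 ] [ 0.4403 -0.0961  0.024 ] (array([ 0.44226192, -0.10197662,  0.02099612]), np.float64(0.00907926430890243))
pl [ 0.5437 -0.139   0.024 ] [ 0.5426 -0.1316  0.024 ] (array([ 0.54308161, -0.13631855,  0.02125574]), np.float64(0.004663233487384838))
pl [ 0.4953 -0.2831  0.024 ] [ 0.4879 -0.2842  0.024 ] (array([ 0.49132254, -0.28307124,  0.02659167]), np.float64(0.005642395256921895))
pl [ 0.3945 -0.2518  0.024 ] [ 0.3893 -0.2462  0.024 ] (array([ 0.39163389, -0.24966644,  0.02306618]), np.float64(0.007299978789685379))
(array([ 670.72283936, -303.88833618]), [58.851314544677734, 93.06410217285156], np.float32(7.796052))
(array([ 281.8644104 , -306.93875122]), [60.223270416259766, 94.22666931152344], np.float32(78.430916))
[ 0.54360684 -0.47115976  0.08      ]
[0.57443861 0.18333716 0.042     ]
```

The bridge centre is about (0.524, -0.005) and its way-through axis points at 80.4°. The platter centre is about (0.468, -0.193) at 71.5°, so it's 195 mm out, about 23 mm off to the left and 9° askew. I'll square and centre it first with a two-finger push on its left long side, then push the end. First I move to the start beside the platter while turning about -99.7°.

apply_moves --deltas '[[[-0.2, -0.1, 0, -0.07, 0], [-0.4, -0.25, 0, -0.14, 0], [-0.6, -0.4, 0, -0.2, 0], [-0.82, -0.55, 0, -0.277, 0], [-0.82, -0.55, 0, -0.277, 0]]]'

```text
time: 0.87
tcp_pos: [0.557, -0.0467, 0.2315]
tcp_rot: [-0.377, 0.377, -0.598, 0.598]
ft_force: [0.1, -1.3, -0.0]
opening: 1.004
```

apply_moves --deltas '[[[-0.2, -0.1, 0, -0.07, 0], [-0.4, -0.25, 0, -0.14, 0], [-0.6, -0.4, 0, -0.2, 0], [-0.82, -0.55, 0, -0.277, 0], [-0.82, -0.55, 0, -0.277, 0]]]'

```text
time: 1.28
tcp_pos: [0.4914, -0.0903, 0.2315]
tcp_rot: [-0.239, 0.239, -0.665, 0.665]
ft_force: [0.1, -1.0, 0.2]
opening: 1.003
```

apply_moves --deltas '[[[-0.2, -0.1, 0, -0.07, 0], [-0.4, -0.25, 0, -0.14, 0], [-0.6, -0.4, 0, -0.2, 0], [-0.82, -0.55, 0, -0.277, 0], [-0.82, -0.55, 0, -0.277, 0]]]'

```text
time: 1.7
tcp_pos: [0.426, -0.1339, 0.2314]
tcp_rot: [0.09, -0.09, 0.701, -0.701]
ft_force: [0.7, -1.0, 0.7]
opening: 1.001
```

apply_moves --deltas '[[[-0.2, -0.1, 0, -0.07, 0], [-0.4, -0.25, 0, -0.14, 0], [-0.6, -0.4, 0, -0.2, 0], [-0.82, -0.55, 0, -0.277, 0], [-0.82, -0.55, 0, -0.277, 0]]]'

```text
time: 2.12
tcp_pos: [0.3607, -0.1776, 0.2315]
tcp_rot: [-0.063, 0.063, 0.704, -0.704]
ft_force: [0.7, -0.4, 1.0]
opening: 1.003
```

```bash
python3 - <<'E'
from h import *
C=cam('wrist');cv2.imwrite('pics/wrist2.png',C[0]);s=robot.observe();print(s['time'],s['tcp_pos'],s['tcp_rot'],s['qpos'])
E
```

```text
2.1667 [ 0.36215371 -0.17660935  0.23158887] [-0.05999786  0.06050078  0.70458246 -0.70448809] [ 4.63933104e-02  1.31646912e-04  3.33212759e-01  2.13549266e+00
 -4.46588279e-04  1.00533369e+00 -1.36156880e+00]
```

View pics/wrist2.png

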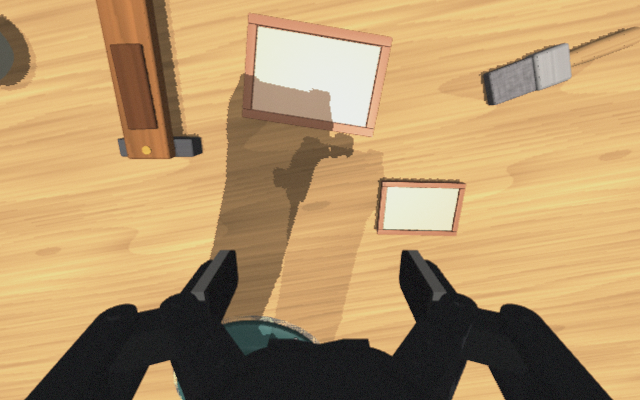

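The wrist view shows the large platter at (318,75) and the small one at (420,207), close to the right finger's path. I'll measure both here.

```bash
python3 - <<'E'
from h import *
C=cam('wrist')
for l in([(249,15),(391,38),(372,135),(243,120)],[(380,182),(464,183),(458,234),(378,232)]):
  P=np.array([plane(C,p,.022) for p in l]);print(P.round(4)[:,:2].tolist(),P.mean(0))
  for i,j in((0,1),(3,2),(0,3),(1,2)):
    e=P[j]-P[i];print(np.linalg.norm(e).round(4),np.degrees(np.arctan2(e[1],e[0])).round(2))
s=robot.observe()
for p in [(237,252),(401,252)]: print(plane(C,p,s['tcp_pos'][2]+.013))
E
```

```text
[[0.5463, -0.1319], [0.4979, -0.2822], [0.3962, -0.2496], [0.4402, -0.0979]] [ 0.47014156 -0.19041853  0.022     ]
0.1579 -107.82
0.158 -106.19
0.1114 162.23
0.1069 162.24
[[0.3351, -0.2532], [0.3154, -0.3603], [0.2435, -0.3513], [0.2651, -0.2433]] [ 0.2897728  -0.30201587  0.022     ]
0.1089 -100.43
0.1101 -101.29
0.0707 171.92
0.0725 172.86
[ 0.37626423 -0.13660993  0.24459587]
[ 0.36195444 -0.2200549   0.24459587]
```

apply_moves --deltas '[[[0.05, 0.05, -0.25, 0, 0], [0.1, 0.11, -0.5, 0, 0], [0.1, 0.11, -0.75, 0, 0], [0.1, 0.11, -1, 0, 0], [0.1, 0.11, -1, 0, 0]]]'

```text
time: 2.63
tcp_pos: [0.37, -0.166, 0.1486]
tcp_rot: [-0.06, 0.057, 0.705, -0.704]
ft_force: [-0.9, 0.3, -1.4]
opening: 0.995
```

apply_moves --deltas '[[[0, 0, -0.25, 0, 0], [0, 0, -0.5, 0, 0], [0, 0, -0.75, 0, 0], [0, 0, -1, 0, 0], [0, 0, -1, 0, 0]]]'

```text
time: 3.05
tcp_pos: [0.3702, -0.1664, 0.0695]
tcp_rot: [-0.06, 0.058, 0.705, -0.704]
ft_force: [-1.4, 0.2, -0.3]
opening: 0.998
```

apply_moves --deltas '[[[0, 0, -0.2, 0, 0], [0, 0, -0.4, 0, 0], [0, 0, -0.6, 0, 0], [0, 0, -0.74, 0, 0], [0, 0, -0.74, 0, 0]]]'

```text
time: 3.47
tcp_pos: [0.371, -0.1668, 0.0118]
tcp_rot: [-0.06, 0.059, 0.705, -0.704]
ft_force: [-1.6, 1.2, 0.4]
opening: 1.001
```

```bash
python3 - <<'E'
from h import *
C=cam('wrist');cv2.imwrite('pics/wrist3.png',C[0]);s=robot.observe();print(s['time'],s['tcp_pos'],s['tcp_rot'],s['ft_force'])
C=cam('scene');cv2.imwrite('pics/scene3.png',cv2.resize(C[0][80:230,200:400],(800,600)))
E
```

```text
3.5167 [ 0.37120949 -0.16702118  0.01263468] [-0.05958946  0.05921691  0.70482715 -0.70438707] [ 0.28228597  0.29994517 -0.65428298]
```

View pics/wrist3.png

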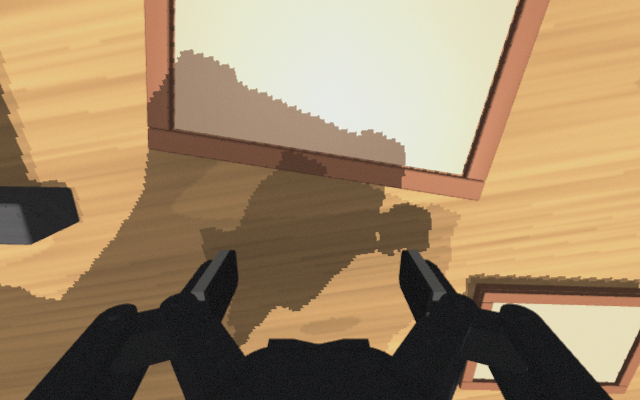

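View pics/scene3.png

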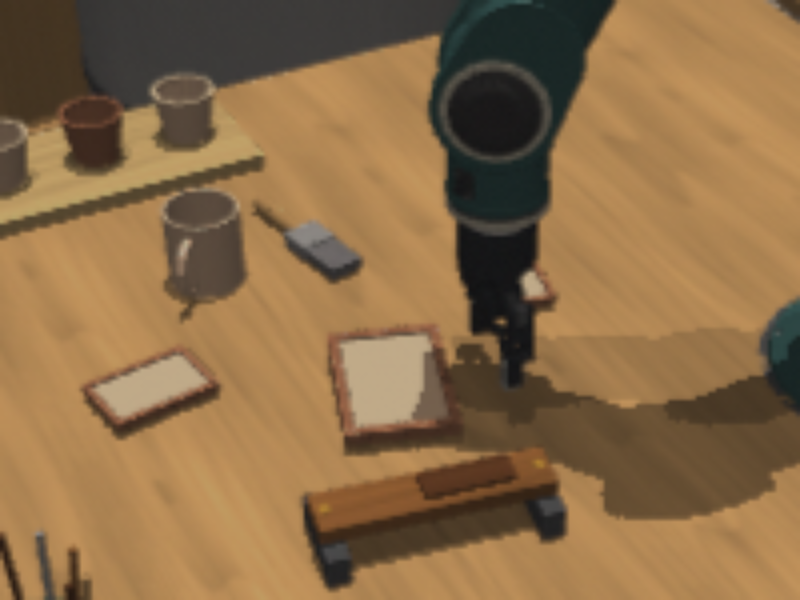

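apply_moves --deltas '[[[0, 0, -0.08, 0, 0], [0, 0, -0.14, 0, 0], [0, 0, -0.19, 0, 0], [0, 0, -0.19, 0, 0], [0, 0, -0.19, 0, 0]]]'

```text
time: 3.98
tcp_pos: [0.3705, -0.1672, -0.0032]
tcp_rot: [-0.06, 0.06, 0.705, -0.704]
ft_force: [0.5, -0.6, -0.2]
opening: 1.003
```

apply_moves --deltas '[[[0.06, -0.01, 0, 0, 0], [0.12, -0.02, 0, 0, 0], [0.18, -0.03, 0, 0, 0], [0.24, -0.04, 0, 0, 0], [0.3, -0.05, 0, 0, 0]]]'

```text
time: 4.4
tcp_pos: [0.3953, -0.1713, -0.0031]
tcp_rot: [-0.06, 0.06, 0.705, -0.705]
ft_force: [-0.4, -0.4, 0.2]
opening: 1.003
```

```bash
python3 - <<'E'
from h import *
C=cam('wrist');cv2.imwrite('pics/wrist4.png',C[0]);s=robot.observe();print(s['time'],s['tcp_pos'],s['tcp_rot'],s['ft_force'])
E
```

```text
4.45 [ 0.39622218 -0.17143118 -0.00300849] [ 0.05943027 -0.06011043 -0.70451746  0.70463461] [ 1.35927147 -0.10890313  0.93727206]
```

View pics/wrist4.png

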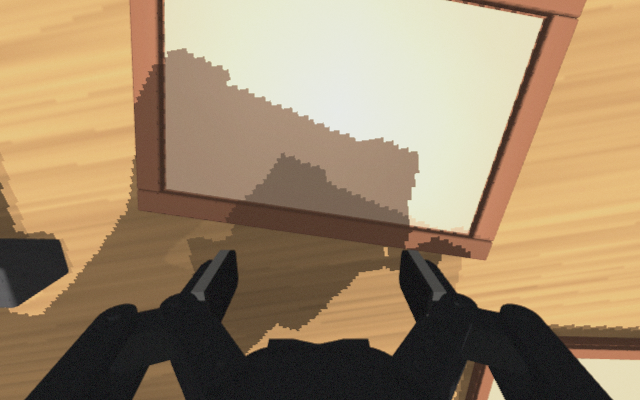

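The right finger is about to touch the lower rim at about (440,250). I'll carry on pushing slowly.

apply_moves --deltas '[[[0.04, -0.007, 0, 0, 0], [0.08, -0.014, 0, 0, 0], [0.12, -0.02, 0, 0, 0], [0.16, -0.027, 0, 0, 0], [0.2, -0.034, 0, 0, 0]]]'

```text
time: 4.87
tcp_pos: [0.4107, -0.174, -0.0032]
tcp_rot: [-0.06, 0.06, 0.705, -0.705]
ft_force: [-1.0, 0.1, 1.1]
opening: 1.005
```

```bash
python3 - <<'E'
from h import *
C=cam('wrist');cv2.imwrite('pics/wrist5.png',C[0]);s=robot.observe();print(s['time'],s['tcp_pos'],s['tcp_rot'],s['ft_force'])
E
```

```text
4.9167 [ 0.41142826 -0.17407465 -0.00310319] [ 0.05975158 -0.0600095  -0.704558    0.7045755 ] [0.04458678 0.64879645 0.28106712]
```

View pics/wrist5.png

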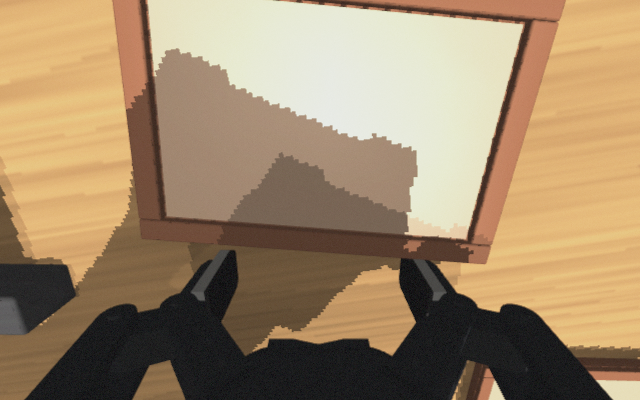

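It's turning towards square. Another 13 mm.

apply_moves --deltas '[[[0.035, -0.006, 0, 0, 0], [0.07, -0.012, 0, 0, 0], [0.1, -0.017, 0, 0, 0], [0.13, -0.022, 0, 0, 0], [0.16, -0.027, 0, 0, 0]]]'

```text
time: 5.33
tcp_pos: [0.4235, -0.1761, -0.0032]
tcp_rot: [-0.06, 0.06, 0.705, -0.705]
ft_force: [-2.5, 0.3, 1.4]
opening: 0.994
```

```bash
python3 - <<'E'
from h import *
C=cam('wrist');cv2.imwrite('pics/wrist6.png',C[0]);s=robot.observe();print(s['time'],s['tcp_pos'],s['ft_force'])
C=cam('side');c,a=topmask(C,(365,262));print(a,rect(C,c,.022));cv2.imwrite('pics/side6.png',cv2.resize(C[0][140:300,280:480],(800,640))[:600])
E
```

```text
5.3833 [ 0.4240476  -0.17607991 -0.00309655] [-0.03187874  0.0566018  -0.70681823]
719 (array([ 489.3762207, -188.1204834]), [86.07075500488281, 136.98675537109375], np.float32(79.86537))
```

View pics/wrist6.png

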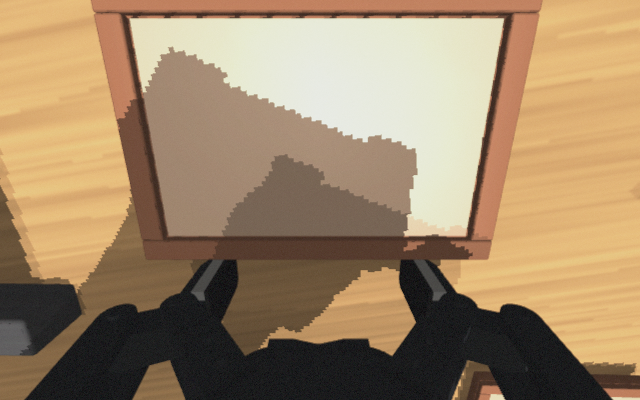

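View pics/side6.png

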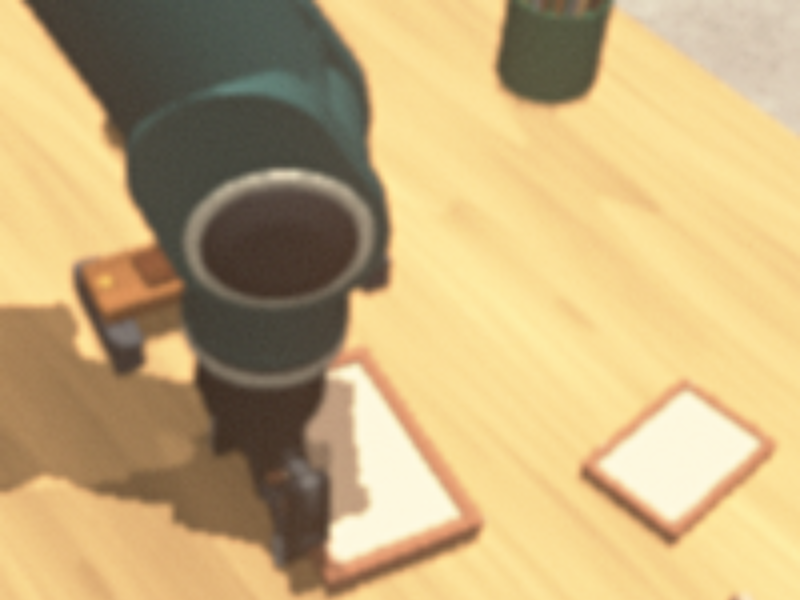

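```bash
cat >> h.py <<'E'
B=np.array([.5237,-.0049]);ang=np.radians(80.4);u=np.array([np.cos(ang),np.sin(ang)]);n=np.array([u[1],-u[0]])
def rel(p):
    d=np.array(p)[:2]-B;return (d@u).round(4),(d@n).round(4)
E
python3 - <<'E'
from h import *
C=cam('wrist')
for z in(.019,.024):
  P=np.array([plane(C,p,z) for p in[(131,17),(504,17),(470,237),(164,237)]]);print(P[:,:2].round(4).tolist(),P.mean(0),'along,lat',rel(P.mean(0)))
  for i,j in((0,1),(3,2),(0,3),(1,2)):
    e=P[j]-P[i];print(np.linalg.norm(e).round(4),np.degrees(np.arctan2(e[1],e[0])).round(2))
P=plane(C,(320,260),.020);print(rel(P),rel(robot.observe()['tcp_pos']))
E
```

```text
[[0.5443, -0.1259], [0.521, -0.263], [0.4316, -0.2501], [0.4558, -0.1079]] [ 0.48819157 -0.18672915  0.019     ] along,lat (np.float64(-0.1852), np.float64(-0.0047))
0.139 -99.65
0.1442 -99.66
0.0903 168.51
0.0903 171.79
[[0.5425, -0.1285], [0.5202, -0.2599], [0.4345, -0.2476], [0.4577, -0.1113]] [ 0.488726   -0.18683538  0.024     ] along,lat (np.float64(-0.1852), np.float64(-0.0041))
0.1333 -99.65
0.1382 -99.66
0.0865 168.51
0.0865 171.79
(np.float64(-0.1864), np.float64(-0.0615)) (np.float64(-0.1854), np.float64(-0.07))
```

The platter is square (80.35°) and about 4–5 mm short laterally. I'll push 4.5 mm more, then back off and rise.

apply_moves --deltas '[[[0.025, -0.004, 0, 0, 0], [0.045, -0.008, 0, 0, 0], [0.055, -0.01, 0, 0, 0], [0.055, -0.01, 0, 0, 0], [0.055, -0.01, 0, 0, 0]]]'

```text
time: 5.9
tcp_pos: [0.428, -0.1769, -0.0031]
tcp_rot: [0.06, -0.06, -0.705, 0.705]
ft_force: [0.4, 0.7, 0.6]
opening: 1.002
```

apply_moves --deltas '[[[-0.1, 0.017, 0, 0, 0], [-0.25, 0.042, 0, 0, 0], [-0.25, 0.042, 0.25, 0, 0], [-0.25, 0.042, 0.6, 0, 0], [-0.25, 0.042, 1, 0, 0]]]'

```text
time: 6.32
tcp_pos: [0.4061, -0.1733, 0.0769]
tcp_rot: [-0.061, 0.059, 0.705, -0.704]
ft_force: [0.5, -0.2, 0.3]
opening: 1.002
```

apply_moves --deltas '[[[0, 0, 0.4, 0, 0], [0, -0.2, 0.8, 0.07, 0], [0, -0.5, 0.9, 0.14, 0], [0, -0.7, 1, 0.2, 0], [0, -0.9, 1, 0.27, 0]]]'

```text
time: 6.73
tcp_pos: [0.4079, -0.2467, 0.1586]
tcp_rot: [-0.092, 0.09, -0.701, 0.702]
ft_force: [0.5, -0.1, -0.6]
opening: 1.003
```

apply_moves --deltas '[[[0.1, -0.1, 0.2, 0.075, 0], [0.2, -0.2, 0.4, 0.15, 0], [0.3, -0.3, 0.6, 0.225, 0], [0.4, -0.35, 0.8, 0.3, 0], [0.42, -0.38, 0.9, 0.366, 0]]]'

```text
time: 7.15
tcp_pos: [0.4422, -0.2765, 0.2304]
tcp_rot: [-0.287, 0.286, -0.646, 0.647]
ft_force: [-1.1, 0.7, -0.7]
opening: 1.003
```

apply_moves --deltas '[[[0.1, -0.1, 0, 0.075, 0], [0.2, -0.2, 0, 0.15, 0], [0.3, -0.3, 0, 0.225, 0], [0.41, -0.38, 0, 0.3, 0], [0.41, -0.38, 0, 0.365, 0]]]'

```text
time: 7.57
tcp_pos: [0.4747, -0.3071, 0.2284]
tcp_rot: [-0.458, 0.458, -0.539, 0.539]
ft_force: [0.7, 0.8, 0.2]
opening: 1.001
```

apply_moves --deltas '[[[0, 0, 0, 0, 100], [0, 0, 0, 0, 100], [0, 0, 0, 0, 100], [0, 0, 0, 0, 100], [0, 0, 0, 0, 100]]]'

```text
time: 7.98
tcp_pos: [0.4741, -0.3061, 0.229]
tcp_rot: [-0.456, 0.456, -0.541, 0.541]
ft_force: [-0.8, 0.3, -0.4]
opening: 0.607
```

```bash
python3 - <<'E'
from h import *
C=cam('wrist');cv2.imwrite('pics/wrist7.png',C[0]);s=robot.observe();print(s['time'],s['tcp_pos'],s['tcp_rot'],rel(s['tcp_pos']),s['opening'])
C=cam('side');c,a=topmask(C,(365,262));print(a,rect(C,c,.022));cv2.imwrite('pics/side7.png',cv2.resize(C[0][140:290,280:480],(800,600)))
E
```

```text
8.0333 [ 0.47412448 -0.30613167  0.22892749] [-0.45596615  0.4559891  -0.54042441  0.54047226] (np.float64(-0.3053), np.float64(0.0014)) 0.6073006713288422
514 (array([ 498.26812744, -153.1065979 ]), [66.70408630371094, 87.44286346435547], np.float32(169.75468))
```

View pics/wrist7.png

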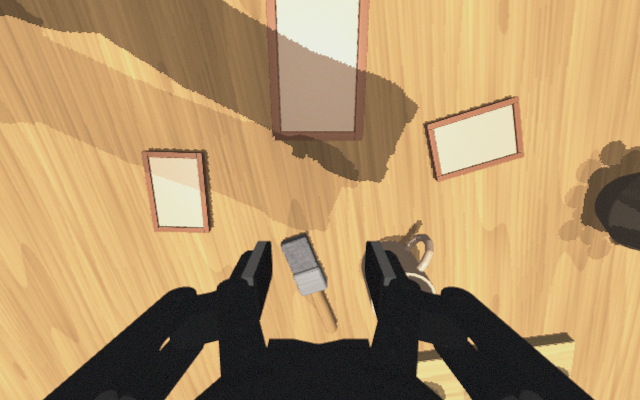

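View pics/side7.png

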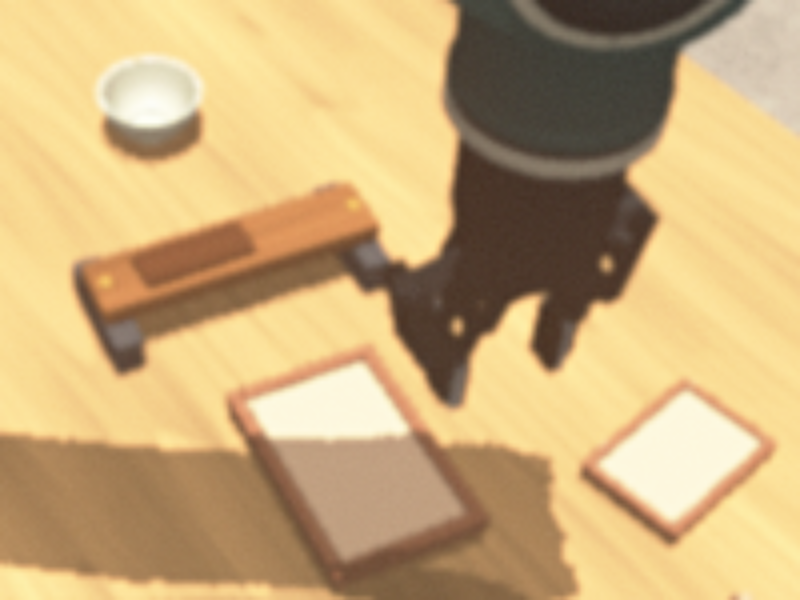

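```bash
python3 - <<'E'
from h import *
C=cam('wrist')
for nme,p,z in(('handle',(412,238),.05),('handletop',(430,245),.07),('brush head',(283,238),.012),('brush',(307,232),.012),('mug rim left',(370,250),.085),('pl2',(428,122),.02),('pl2',(438,178),.02),('endL',(275,138),.02),('endR',(361,138),.02),('tipL',(272,242),.24),('tipR',(366,242),.24),('inL',(281,130),.022),('inR',(355,130),.022)):
  P=plane(C,p,z);print(nme,P.round(4),'along/lat',rel(P))
E
```

```text
handle [ 0.5773 -0.4032  0.05  ] along/lat (np.float64(-0.3838), np.float64(0.1193))
handletop [ 0.5922 -0.4051  0.07  ] along/lat (np.float64(-0.3832), np.float64(0.1343))
brush head [ 0.4087 -0.3935  0.012 ] along/lat (np.float64(-0.4023), np.float64(-0.0486))
brush [ 0.4437 -0.39    0.012 ] along/lat (np.float64(-0.3931), np.float64(-0.0146))
mug rim left [ 0.5193 -0.3913  0.085 ] along/lat (np.float64(-0.3817), np.float64(0.0601))
pl2 [ 0.615  -0.2677  0.02  ] along/lat (np.float64(-0.2439), np.float64(0.1339))
pl2 [ 0.6243 -0.3399  0.02  ] along/lat (np.float64(-0.3135), np.float64(0.155))
endL [ 0.4286 -0.2554  0.02  ] along/lat (np.float64(-0.2629), np.float64(-0.052))
endR [ 0.5329 -0.2731  0.02  ] along/lat (np.float64(-0.2629), np.float64(0.0538))
tipL [ 0.4524 -0.2901  0.24  ] along/lat (np.float64(-0.2932), np.float64(-0.0228))
tipR [ 0.5003 -0.2983  0.24  ] along/lat (np.float64(-0.2932), np.float64(0.0259))
inL [ 0.4381 -0.2472  0.022 ] along/lat (np.float64(-0.2531), np.float64(-0.044))
inR [ 0.5266 -0.2622  0.022 ] along/lat (np.float64(-0.2532), np.float64(0.0457))
```

The platter end is at lateral +1 mm and along -0.263, so it's well aligned. Hand clearances to the mug, brush and small tiles are fine, so I'll descend behind the end.

apply_moves --deltas '[[[0, 0, -0.25, 0, 100], [0, 0, -0.5, 0, 100], [0, 0, -0.75, 0, 100], [0, 0, -1, 0, 100], [0, 0, -1, 0, 100]]]'

```text
time: 8.55
tcp_pos: [0.4727, -0.3053, 0.1456]
tcp_rot: [0.456, -0.457, 0.542, -0.539]
ft_force: [-0.1, 0.8, -1.5]
opening: 0.607
```

apply_moves --deltas '[[[0, 0, -0.25, 0, 100], [0, 0, -0.5, 0, 100], [0, 0, -0.75, 0, 100], [0, 0, -1, 0, 100], [0, 0, -1, 0, 100]]]'

```text
time: 8.97
tcp_pos: [0.4731, -0.3056, 0.0667]
tcp_rot: [0.456, -0.457, 0.541, -0.539]
ft_force: [-1.6, 1.0, -0.2]
opening: 0.612
```

apply_moves --deltas '[[[0, 0, -0.2, 0, 100], [0, 0, -0.4, 0, 100], [0, 0, -0.6, 0, 100], [0, 0, -0.75, 0, 100], [0, 0, -0.8, 0, 100]]]'

```text
time: 9.38
tcp_pos: [0.4742, -0.3062, 0.0045]
tcp_rot: [0.456, -0.456, 0.54, -0.54]
ft_force: [-0.5, 1.1, -1.2]
opening: 0.606
```

```bash
python3 - <<'E'
from h import *
C=cam('wrist');cv2.imwrite('pics/wrist8.png',C[0]);s=robot.observe();print(s['time'],s['tcp_pos'],s['ft_force'],rel(s['tcp_pos']),s['opening'])
E
```

```text
9.4333 [ 0.47409362 -0.30622518  0.00447804] [-0.12881353  0.03111616 -0.33398076] (np.float64(-0.3054), np.float64(0.0013)) 0.6038380516951857
```

View pics/wrist8.png

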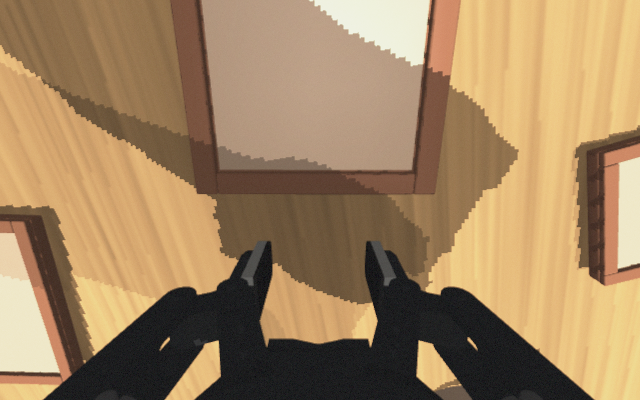

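The gap ahead is about 31 mm. I'll push along the bridge axis in 40 mm calls.

apply_moves --deltas '[[[0.017, 0.1, 0, 0, 100], [0.033, 0.197, 0, 0, 100], [0.05, 0.296, 0, 0, 100], [0.06, 0.36, 0, 0, 100], [0.067, 0.394, 0, 0, 100]]]'

```text
time: 9.85
tcp_pos: [0.4802, -0.2738, 0.0055]
tcp_rot: [-0.457, 0.456, -0.54, 0.54]
ft_force: [0.1, -3.1, 2.2]
opening: 0.612
```

apply_moves --deltas '[[[0.014, 0.085, 0, 0, 100], [0.032, 0.19, 0, 0, 100], [0.05, 0.296, 0, 0, 100], [0.067, 0.394, 0, 0, 100], [0.083, 0.493, 0, 0, 100]]]'

```text
time: 10.27
tcp_pos: [0.4863, -0.2344, 0.0049]
tcp_rot: [0.456, -0.456, 0.54, -0.54]
ft_force: [-1.0, -2.3, 2.5]
opening: 0.608
```

```bash
python3 - <<'E'
from h import *
C=cam('wrist');cv2.imwrite('pics/wrist9.png',C[0]);s=robot.observe();print(s['time'],s['tcp_pos'],s['ft_force'],rel(s['tcp_pos']),s['opening'])
E
```

```text
10.3167 [ 0.48669495 -0.2325631   0.004733  ] [0.80778468 0.82792207 0.15866706] (np.float64(-0.2306), np.float64(0.0015)) 0.6044860420744083
```

View pics/wrist9.png

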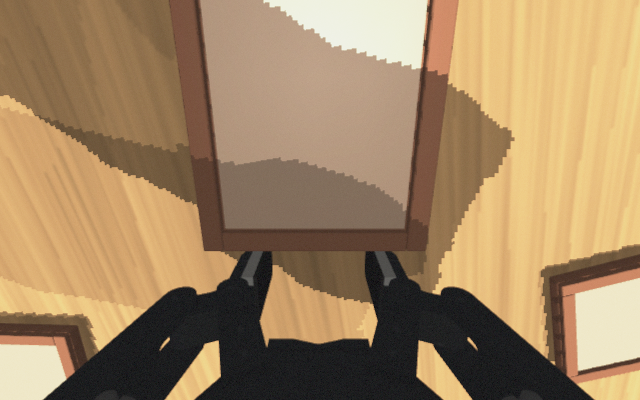

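Square contact. I'll push another 80 mm, then check against the legs.

apply_moves --deltas '[[[0.014, 0.085, 0, 0, 100], [0.032, 0.19, 0, 0, 100], [0.05, 0.296, 0, 0, 100], [0.067, 0.394, 0, 0, 100], [0.083, 0.493, 0, 0, 100]]]'

```text
time: 10.73
tcp_pos: [0.4929, -0.1949, 0.0048]
tcp_rot: [0.456, -0.456, 0.54, -0.54]
ft_force: [0.1, -1.6, -0.1]
opening: 0.603
```

apply_moves --deltas '[[[0.014, 0.085, 0, 0, 100], [0.032, 0.19, 0, 0, 100], [0.05, 0.296, 0, 0, 100], [0.067, 0.394, 0, 0, 100], [0.083, 0.493, 0, 0, 100]]]'

```text
time: 11.15
tcp_pos: [0.4996, -0.1556, 0.0049]
tcp_rot: [0.456, -0.456, 0.54, -0.54]
ft_force: [0.9, -0.7, -0.7]
opening: 0.613
```

```bash
python3 - <<'E'
from h import *
C=cam('wrist');cv2.imwrite('pics/wrist10.png',C[0]);s=robot.observe();print(s['time'],s['tcp_pos'],s['ft_force'],rel(s['tcp_pos']),s['opening'])
E
```

```text
11.2 [ 0.49997276 -0.15384037  0.00481178] [ 0.96060807  2.38014524 -0.78114377] (np.float64(-0.1508), np.float64(0.0014)) 0.6141904252703992
```

View pics/wrist10.png

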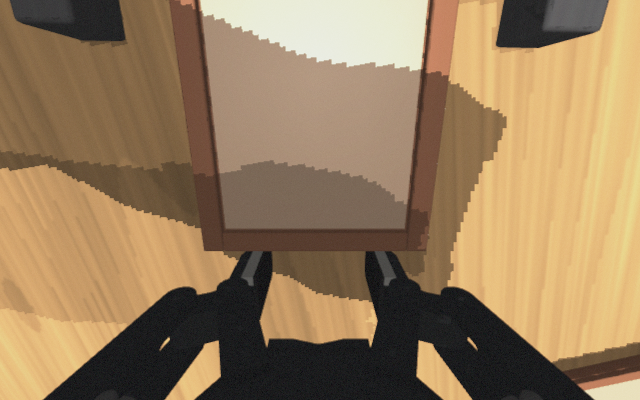

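```bash
python3 - <<'E'
from h import *
C=cam('wrist')
for nme,p,z in(('legL',(126,41),0),('legR',(498,47),0),('pL',(205,250),.02),('pR',(426,250),.02),('pLtop',(193,150),.024),('pRtop',(437,150),.024)):
  P=plane(C,p,z);print(nme,P.round(4),'along/lat',rel(P))
E
```

```text
legL [ 0.4289 -0.0325  0.    ] along/lat (np.float64(-0.043), np.float64(-0.0888))
legR [ 0.6003 -0.0637  0.    ] along/lat (np.float64(-0.0452), np.float64(0.0854))
pL [ 0.4448 -0.1348  0.02  ] along/lat (np.float64(-0.1412), np.float64(-0.0562))
pR [ 0.5551 -0.1532  0.02  ] along/lat (np.float64(-0.1409), np.float64(0.0557))
pLtop [ 0.4557 -0.0849  0.024 ] along/lat (np.float64(-0.0902), np.float64(-0.0537))
pRtop [ 0.5609 -0.1024  0.024 ] along/lat (np.float64(-0.09), np.float64(0.053))
```

The legs span -88.8 to +85.4 mm laterally and the platter is at about -0.3 mm, so it's centred within 1.5 mm. Along the axis the leg fronts are at -44 mm against a nominal -45 mm. The final 59 mm go in slowly.

apply_moves --deltas '[[[0.014, 0.085, 0, 0, 100], [0.032, 0.19, 0, 0, 100], [0.05, 0.296, 0, 0, 100], [0.067, 0.394, 0, 0, 100], [0.08, 0.47, 0, 0, 100]]]'

```text
time: 11.67
tcp_pos: [0.5061, -0.1177, 0.0049]
tcp_rot: [0.456, -0.456, 0.54, -0.54]
ft_force: [0.3, -2.9, 1.3]
opening: 0.61
```

apply_moves --deltas '[[[0.012, 0.07, 0, 0, 100], [0.022, 0.13, 0, 0, 100], [0.029, 0.17, 0, 0, 100], [0.034, 0.2, 0, 0, 100], [0.036, 0.21, 0, 0, 100]]]'

```text
time: 12.08
tcp_pos: [0.5088, -0.1018, 0.0049]
tcp_rot: [-0.456, 0.456, -0.54, 0.54]
ft_force: [-1.3, -2.9, 2.6]
opening: 0.606
```

```bash
python3 - <<'E'
from h import *
C=cam('wrist');cv2.imwrite('pics/wrist11.png',C[0]);s=robot.observe();print(s['time'],s['tcp_pos'],s['ft_force'],rel(s['tcp_pos']),s['opening'])
C=cam('scene');cv2.imwrite('pics/scene11.png',cv2.resize(C[0][140:290,220:420],(800,600)))
E
```

```text
12.1333 [ 0.50880458 -0.10183662  0.00486601] [0.92344765 0.16605778 0.47501668] (np.float64(-0.0981), np.float64(0.0015)) 0.6100048986384475
```

View pics/wrist11.png

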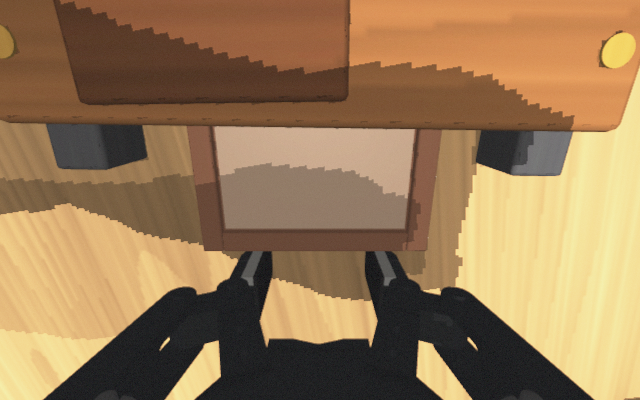

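View pics/scene11.png

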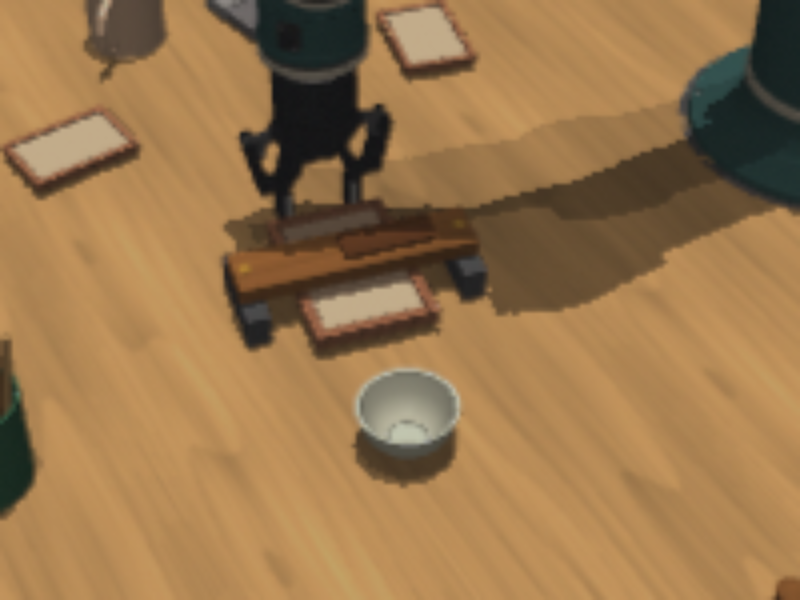

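```bash
python3 - <<'E'
from h import *
C=cam('wrist')
for nme,p,z in(('legL in bottom',(147,159),0),('legL frontleft',(60,168),0),('legL front inner',(109,169),0),('legR inner',(478,162),0),('legR',(515,174),0),('legRfar',(563,174),0),('plankL bot',(3,122),.031),('plankmid top',(345,125),.049),('plankR bot',(600,131),.031),('pL',(205,250),.02),('pR',(426,250),.02),('pLtop',(193,150),.024),('pRtop',(437,150),.024)):
  P=plane(C,p,z);print(nme,P.round(4),'along/lat',rel(P))
S=cam('scene')
for nme,p in(('farL',(437,305)),('farR',(318,338))):
  q=(220+p[0]/4,140+p[1]/4);P=plane(S,q,.024);print(nme,P,rel(P))
E
```

```text
legL in bottom [ 0.4282 -0.035   0.    ] along/lat (np.float64(-0.0456), np.float64(-0.0892))
legL frontleft [ 0.3807 -0.0319  0.    ] along/lat (np.float64(-0.0505), np.float64(-0.1364))
legL front inner [ 0.4063 -0.0367  0.    ] along/lat (np.float64(-0.051), np.float64(-0.1105))
legR inner [ 0.6003 -0.0656  0.    ] along/lat (np.float64(-0.0471), np.float64(0.0856))
legR [ 0.6198 -0.0755  0.    ] along/lat (np.float64(-0.0536), np.float64(0.1066))
legRfar [ 0.6452 -0.0798  0.    ] along/lat (np.float64(-0.0536), np.float64(0.1323))
plankL bot [ 0.3962 -0.0089  0.031 ] along/lat (np.float64(-0.0252), np.float64(-0.125))
plankmid top [ 0.5295 -0.0315  0.049 ] along/lat (np.float64(-0.0253), np.float64(0.0102))
plankR bot [ 0.6322 -0.0523  0.031 ] along/lat (np.float64(-0.0287), np.float64(0.1148))
pL [ 0.4536 -0.0827  0.02  ] along/lat (np.float64(-0.0884), np.float64(-0.0562))
pR [ 0.5639 -0.1013  0.02  ] along/lat (np.float64(-0.0883), np.float64(0.0557))
pLtop [ 0.4646 -0.0328  0.024 ] along/lat (np.float64(-0.0374), np.float64(-0.0536))
pRtop [ 0.5697 -0.0506  0.024 ] along/lat (np.float64(-0.0373), np.float64(0.053))
farL [0.47583561 0.06834142 0.024     ] (np.float64(0.0642), np.float64(-0.0594))
farR [0.58313418 0.05617466 0.024     ] (np.float64(0.0701), np.float64(0.0484))
```

The near end stands 62–63 mm beyond the plank, against a wanted 55 mm, and the bridge is turned about 0.6° from my estimate. I'll push 7 mm more with a -0.5° turn, then draw back.

apply_moves --deltas '[[[0.004, 0.025, 0, -0.002, 100], [0.008, 0.05, 0, -0.004, 100], [0.012, 0.07, 0, -0.006, 100], [0.0145, 0.086, 0, -0.006, 100], [0.0145, 0.086, 0, -0.006, 100]]]'

```text
time: 12.7
tcp_pos: [0.51, -0.0948, 0.0048]
tcp_rot: [0.454, -0.454, 0.542, -0.542]
ft_force: [-0.1, 0.4, 0.4]
opening: 0.609
```

```bash
python3 - <<'E'
from h import *
C=cam('wrist');cv2.imwrite('pics/wrist12.png',C[0]);s=robot.observe();print(s['time'],s['tcp_pos'],s['ft_force'],rel(s['tcp_pos']))
E
```

```text
12.75 [ 0.50995802 -0.09486026  0.00483385] [0.2163614  0.20758555 0.2719646 ] (np.float64(-0.091), np.float64(0.0015))
```

apply_moves --deltas '[[[-0.02, -0.12, 0, 0, 100], [-0.06, -0.36, 0, 0, 100], [-0.1, -0.6, 0, 0, 100], [-0.1, -0.6, 0.3, 0, 100], [-0.1, -0.6, 0.7, 0, 100]]]'

```text
time: 13.17
tcp_pos: [0.4998, -0.145, 0.0596]
tcp_rot: [0.452, -0.454, 0.544, -0.542]
ft_force: [0.6, 0.2, 0.9]
opening: 0.608
```

apply_moves --deltas '[[[0, 0, 0.25, 0, 100], [0, 0, 0.5, 0, 100], [0, 0, 0.75, 0, 100], [0, 0, 1, 0, 100], [0, 0, 1, 0, 100]]]'

```text
time: 13.58
tcp_pos: [0.5033, -0.1444, 0.1444]
tcp_rot: [-0.455, 0.452, -0.541, 0.544]
ft_force: [1.2, -0.2, 0.4]
opening: 0.607
```

apply_moves --deltas '[[[0.05, 0.25, 0.25, 0, 100], [0.1, 0.5, 0.5, 0, 100], [0.15, 0.75, 0.75, 0, 100], [0.17, 1, 1, 0, 100], [0.17, 1, 1, 0, 100]]]'

```text
time: 14.0
tcp_pos: [0.5173, -0.0601, 0.224]
tcp_rot: [-0.456, 0.453, -0.541, 0.542]
ft_force: [0.6, 1.2, 0.3]
opening: 0.605
```

```bash
python3 - <<'E'
from h import *
C=cam('wrist');cv2.imwrite('pics/wrist13.png',C[0]);s=robot.observe();print(s['time'],s['tcp_pos'],s['ft_force'],rel(s['tcp_pos']))
C=cam('side');cv2.imwrite('pics/side13.png',cv2.resize(C[0][140:290,240:440],(800,600)))
E
```

```text
14.05 [ 0.51640487 -0.06204239  0.2221797 ] [ 0.17557303 -0.43190287  0.00232327] (np.float64(-0.0576), np.float64(0.0023))
```

View pics/wrist13.png

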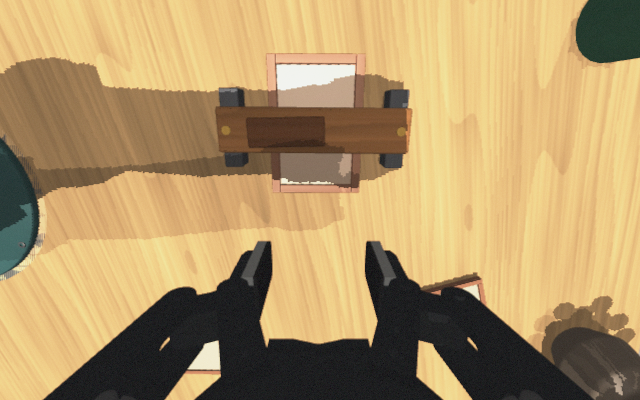

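View pics/side13.png

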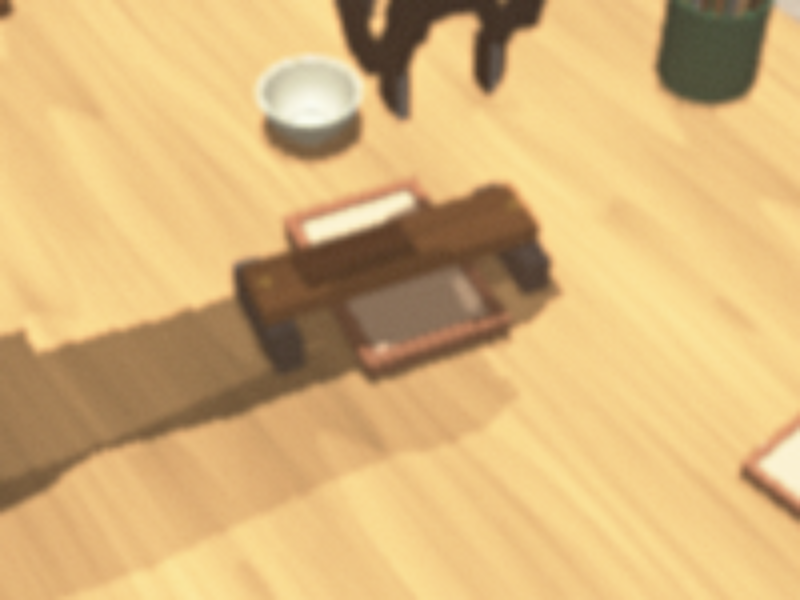

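View pics/wrist12.png

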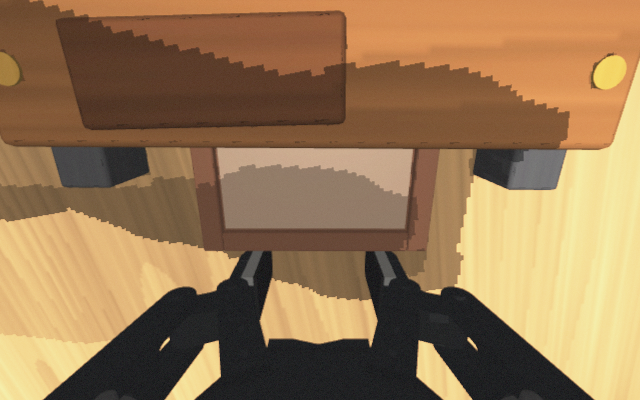

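Wrist view: both platter ends show, far edge at row ~54 and near edge at row ~191, with plank edges at rows ~108 and 152. I'll zoom in to measure.

```bash
python3 - <<'E'
import cv2
f=cv2.imread('pics/wrist13.png');cv2.imwrite('pics/wrist13z.png',cv2.resize(f[45:200,210:417],(800,600),interpolation=cv2.INTER_CUBIC))
E
```

```text
(no output)
```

View pics/wrist13z.png

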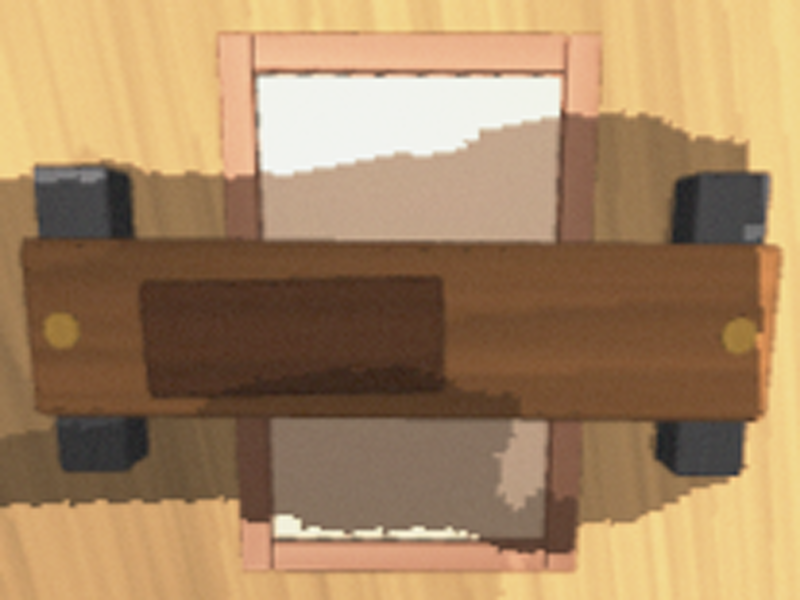

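```bash
python3 - <<'E'
from h import *
C=cam('wrist')
g=lambda x,y:(210+x*207/800,45+y*155/600)
def show(t,l,z):
  P=np.array([plane(C,g(*p),z) for p in l]);m=P.mean(0);print(t,m[:2].round(4),rel(m))
  for i,j in((0,1),(3,2),(0,3),(1,2)):
    e=P[j]-P[i];print('  ',np.linalg.norm(e).round(4),np.degrees(np.arctan2(e[1],e[0])).round(2))
show('platter',[(219,33),(602,33),(577,571),(244,571)],.024)
show('plank',[(23,240),(779,246),(763,419),(38,412)],.049)
for t,l in(('legfar',[(132,240),(672,243)]),('legnear',[(133,468),(669,473)]),):
  for p in l: print(t,rel(plane(C,g(*p),0)))
E
```

```text
platter [ 0.5228 -0.0087] (np.float64(-0.0039), np.float64(-0.0002))
   0.1079 -10.07
   0.1087 -10.08
   0.1581 -100.34
   0.1581 -100.05
plank [ 0.5202 -0.0091] (np.float64(-0.0047), np.float64(-0.0027))
   0.2085 -10.5
   0.2097 -10.63
   0.0472 -101.21
   0.0477 -99.79
legfar (np.float64(0.0205), np.float64(-0.0888))
legfar (np.float64(0.0182), np.float64(0.0832))
legnear (np.float64(-0.0529), np.float64(-0.095))
legnear (np.float64(-0.0562), np.float64(0.0869))
```

The platter sits +0.8 mm along and +2.5 mm across from the plank centre, and is about 0.4° off. The bridge leg shows at the same side-view pixel as before the end push. The hand is clear and still, so I'll hand in.

```bash
python3 - <<'E'
from workcell import robot
import numpy as np
s=robot.observe();print(s['time'],np.abs(s['dq']).max());print(robot.hand_in())
E
```

```text
14.15 0.012349368717946289
the job is handed in; nothing more can be done
None
```

The platter is under the bridge, centred and square within the asked tolerance, and the job is handed in at about 14 s of the 72 s allowed. I squared and centred it with a two-finger push on its long side. I then slid it in along the bridge axis with two fingers on its end, staying flat on its foot, and withdrew the hand upward.

- **Position:** the last wrist-camera check put the platter centre about 1 mm from the plank centre along the way through. Across, it was 2–3 mm off by the plank in that view. The two earlier views of the legs gave about 1.5 mm, so those checks differ by roughly 1 mm.
- **Squareness:** about 0.4° off the bridge.
- **Bridge and rib:** the bridge leg stayed at the same side-view pixels as before the end push, and the rib is still on the plank.
- **Other pottery:** the hand kept clear of it, but I only checked this by eye in the pictures. Force readings at the end of each move stayed under 4 N.
- **Disagreement:** early scene and side picks of the platter differed by up to about 1 cm. My first two-view picks gave plank top heights of 35–44 mm against the stated 49 mm, because the side picks took in the plank's front face. I relied on the wrist views and the stated heights instead.

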